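Set the tube jig's length stop and load the tube

TASK

On the tube length jig, hold the red thumb button on the blue sliding stop down while you slide the stop along its rail, until its white pointer is in line with the green marker tab (not the black one), then let the button go so that the stop locks in the nearest notch. Then push the copper tube along its channel until its end rests against the stop's steel plate. Do not force the stop while it is locked, and leave the tube lying in the channel.

Things in the scene. Friction and masses are not known exactly. Their poses are not given: they have to be found in the camera images.
- jig: Grey base board of the jig, fixed to the table, 200 (x) x 520 (y) x 18 mm. Origin: centre of its underside on the table. Its y axis is the long direction, parallel to the rail and the channel; z up. The tube channel runs along y at x = -50 mm: two aluminium guides 8 mm wide, 26 mm apart inside, their tops 26 mm above the table, open above and at the ends (y = -250 to +250). The steel rail, a ladder with rungs 8 mm apart, runs along y at x = +35 mm, top 32 mm above the table.
- stop (a joint): Travel of the blue stop along the rail, 0 to 0.20 m, growing towards the jig's +y; at 0 the middle of the stop is at jig y = -20 mm. Slides either way with about 2 N while its button is held fully down. While it is up, a catch between the rail's rungs locks the stop, with 0.5 mm of play. The notches are 8 mm apart, so when the button is let go the stop shifts by itself up to 4 mm into the nearest notch.
- thumb (a joint): Red thumb button in the stop's top, 0 up (locked), 0.006 m fully down. Springs back: it starts to move at about 3.5 N, fully down takes 6.5 N; the stop is free once it is 4.5 mm or more down. If it does not come all the way up when let go, the catch sits on a rung: press again and shift the stop by 2 to 4 mm.
- button_top (a point): Centre of the top of the red thumb button when it is up, 66 mm above the table (it rides with the stop but does not sink with the button). Button pad 32 (x) x 36 (y) mm. It lies between two blue upright walls of the stop, one at each end along y, 58 mm apart inside, tops 76 mm above the table, that a fingertip may push against; open towards +x and -x. The blue stop is 50 (x) x 70 (y) mm, its top 56 mm above the table.
- stop_pointer (a point): Tip of the white pointer on the stop's +x side, 4 mm wide along y, 40 mm above the table; its middle is in line with the stop plate's face. Its origin is the middle of its outer end.
- stop_face (a point): Point on the stop plate's face (the face looks towards the jig's -y), on the tube channel's centre line 29 mm above the table. The steel plate is 24 mm wide, hangs from an arm of the stop and reaches down into the channel, moving with the stop; it ends 56 mm above the table.
- mark: Green marker tab, 12 (x) x 8 (y) x 26 mm, fixed upright on the jig's board beside the rail at jig x = +85 mm, its axes parallel to the jig's. Origin: centre of its underside, 18 mm above the table. Pointer and tab are in line when they have the same jig y; 6 mm to either side still counts, the pointer then just overlaps the tab. A black tab of the same shape, to be ignored, stands elsewhere along the rail.
- tube_front (a point): Centre of the end of the copper tube that faces the stop (jig +y end). Loose straight tube, 22 mm outside diameter, 120 mm long, 0.11 kg, closed with flat black end plugs, lying in the channel with its axis along the jig's y, axis 29 mm above the table.
- tube_rear (a point): Centre of the tube's other end (jig -y end), the one to push on; the jig's board is clear behind it and the tube's upper half stands above the guides.
- tube: The same copper tube; origin on the bottom line of the tube at mid-length, its y axis along the tube towards the stop (the tube may roll a little about it).
Not all that is in view belongs to the job. Leave any pink look-alike of the tube alone.

How it is judged:
By the outcome, as a careful person would: the job done as asked, in the order asked, and still so for the second after the job is handed in, with the robot touching nothing.
It also fails if it takes over 64 s, if anything falls off the work surface, if the arm or the gripper's body presses on something with over 40 N, if the wrist force passes 120 N, or if a joint passes its speed limit or range.

ROBOT

A 6-joint arm with a two-finger parallel gripper is mounted at the origin on the work surface. World frame = base frame: x ahead of the robot, y to its left, z up, the work surface at z = 0. Lengths are in m, angles in rad, forces in N, time in s.
With the tool pointing down it reaches from about 0.35 to 0.85 m from the base axis. Payload 8.1 kg.
Tool frame: the origin (TCP) lies at the very end of the fingers, on their centre line; the grasp point (between the pads) lies 19 mm behind it; z points along the fingers, y is the direction in which the jaws open and shut (so a half turn about z gives the same grasp; the last joint's range is limited). The gripper opens to 93 mm and grips with 3 to 60 N. Pads are 15 mm wide; open, the fingers measure 128 mm over their backs; the gripper's body (75 mm by 188 mm) begins 65 mm behind the grasp point.
Start: joints at [1.26, 0.13, 1.488, -0, 1.523, -0.085], TCP at [0.134, 0.585, 0.219] pointing down, gripper open.
Joint ranges: [-2.96, 2.96], [-0.89, 2.26], [0.02, 2.5], [-1.34, 4.48], [0, 2.73], [-2.66, 2.66]. Speed limits (rad/s): [2.39, 2.39, 2.79, 3.14, 3.14, 3.14].

INTERFACE

Orientations are given as a rotation vector (axis times angle).
In Python, from plant import read_state, read_camera, close_job gives the robot as it stands.
- The arm moves only by the tool jog_arm, never from a script. Its argument "motion" is one flat list of numbers, 7 for each row, row after row: the opening, from 0 (shut) to 1 (fully open), then the shift along the tool's x, y, z scaled (see below), then the turn, a rotation vector about the tool's x, y, z scaled (see below). A call has 1 to 8 rows; each row is the pose to reach, as a shift and turn from the pose measured when the call began, along the tool's axes at that moment; what a row does not reach only later rows make up. The controller multiplies each number of a shift by 0.5 m and each number of a turn by 90 degrees. A row lasts 1/10 s, in which the tool goes at most 50 mm and 8.59 degrees, less where a joint would pass 70% of its speed; a pose out of reach is approached as far as the arm can. A call with a number of a shift or a turn outside -1 to 1 is refused whole. A call with a gripper value outside its range is refused whole. The fingers move at their own pace and stop on an object; "grip_force" is the grip in N (left out, the last holds). Time passes only in rows, so rows that repeat a pose let the fingers close. It gives the time, the measured TCP pose, the force and the opening at its end, in the units of the state.
- read_state(): the state, without advancing time (a new reading comes with each control period).
- read_camera(name): name is "scene" or "top"; returns a dict with "frame" (420x560x3 uint8, red, green, blue), "vertical_fov" (degrees; the focal length in pixels is half the picture's height over the tangent of half this angle, whatever the lens; pixels are square), "cx", "cy" (the principal point, pixels), "dist_coeffs" ([k1, k2, p1, p2, k3] as OpenCV has them; the pictures are not rectified), "world_from_camera" (4x4, takes a point from camera to world coordinates). Camera axes: x right, y down, z forward; pixel columns grow to the right and rows downward; lengths in m; the calibration is good to about 2 mm. A picture is of the moment at which its call begins. There is no depth.
- close_job(): hands the job in, once; it reports no verdict.
The state is a dict: "t": time; "q": joint angles; "dq": joint speeds; "joint_torque": joint torques, N m; "tool_pos": TCP position; "orientation": TCP orientation; "force": force on the tool from outside, world axes, zero at the start; "wrist_torque": the same for the moment, N m; "opening": finger opening in m.
Only numpy, scipy, OpenCV 4.12 (cv2) and the standard library are available. Lean on these libraries where they do the work, as an engineer would, in place of code of your own. Each camera call takes 0.05 s, during which the arm holds its last target.

## Working session

There is one attempt and no reset: what is moved stays moved. The work goes in short steps, Python scripts to look and compute and a tool call to move; the robot and the scene stay as the last step left them, time stands still between calls to the robot, and variables do not carry over. Pictures are saved under pics/ and viewed, and the job is handed in when it is done.

Besides the shell and the picture viewer there is one more tool, called after "Call:" by a JSON object that holds its "name" and its "arguments", one argument or row to a line. jog_arm: Moves the arm, as the interface text tells. Its arguments: {"type":"object","properties":{"motion":{"type":"array","items":{"type":"number"}},"grip_force":{"type":"number"}},"required":["motion"]}

```bash
mkdir -p pics; ls
python3 - <<'E'
from plant import *
import cv2,pickle
print(read_state())
for n in("scene","top"):
    c=read_camera(n); pickle.dump(c,open(f"pics/{n}0.pkl","wb"))
    cv2.imwrite(f"pics/{n}0.png",c["frame"][:,:,::-1])
    print({k:v for k,v in c.items() if k!="frame"})
E
```

```text
pics
{'t': 0.0, 'q': array([ 1.25956642e+00,  1.31160816e-01,  1.48931043e+00,  3.96872525e-06,
        1.52300814e+00, -8.53931489e-02]), 'dq': array([-0.00013114, -0.0009066 , -0.00014114, -0.00299257,  0.00225213,
        0.0016415 ]), 'joint_torque': array([-2.02460244e-03, -5.59820831e+01, -4.91769862e+01,  7.66877714e-02,
        3.51762387e-02, -1.41167552e-04]), 'tool_pos': array([0.13414461, 0.58420686, 0.21757057]), 'orientation': array([-3.53947989e-01, -3.12121082e+00,  2.90401103e-03]), 'force': array([-0.11330865,  0.57845991,  0.04907283]), 'wrist_torque': array([ 0.01627602, -0.02865926,  0.01216585]), 'opening': 0.09320586478760333}
{'vertical_fov': 55.36473550206007, 'cx': 284.4351438621471, 'cy': 214.7774500731647, 'dist_coeffs': array([-0.06872237,  0.        ,  0.        ,  0.        ,  0.        ]), 'world_from_camera': array([[-0.82854049,  0.30947998, -0.46662919,  0.83120949],
       [ 0.55973893,  0.47951057, -0.67584165,  0.3908217 ],
       [ 0.01459417, -0.8211527 , -0.57052192,  0.50824019],
       [ 0.        ,  0.        ,  0.        ,  1.        ]])}
{'vertical_fov': 46.769282595932864, 'cx': 280.03649139621825, 'cy': 214.1220716250356, 'dist_coeffs': array([-0.13150261,  0.        ,  0.        ,  0.        ,  0.        ]), 'world_from_camera': array([[ 0.00640016, -0.9981487 ,  0.0604831 ,  0.40035292],
       [-0.99968647, -0.00785077, -0.0237766 , -0.13963185],
       [ 0.02420743, -0.06031196, -0.997886  ,  1.09603561],
       [ 0.        ,  0.        ,  0.        ,  1.        ]])}
```

View pics/scene0.png

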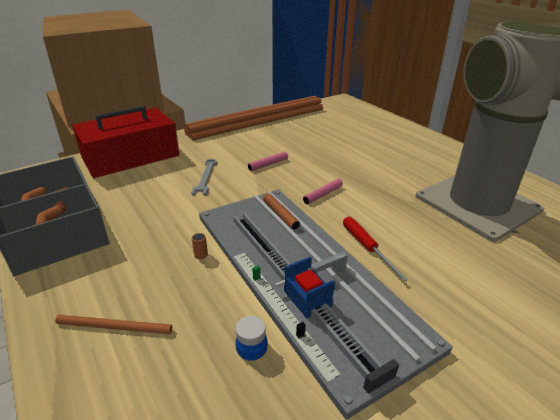

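View pics/top0.png

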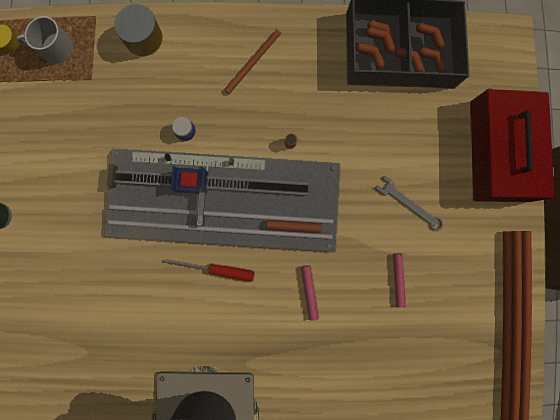

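```bash
cat > h.py <<'E'
import numpy as np,cv2
from scipy.spatial.transform import Rotation as R
def K(c):
    f=c["frame"].shape[0]/2/np.tan(np.radians(c["vertical_fov"]/2)); return np.array([[f,0,c["cx"]],[0,f,c["cy"]],[0,0,1]])
def at(c,uv,z):
    p=cv2.undistortPoints(np.array(uv,float).reshape(-1,1,2),K(c),c["dist_coeffs"]).reshape(-1,2)
    T=c["world_from_camera"]; d=np.c_[p,np.ones(len(p))]@T[:3,:3].T; o=T[:3,3]
    z=np.broadcast_to(z,len(p))
    return o+d*((z-o[2])/d[:,2])[:,None]
def proj(c,P):
    M=np.linalg.inv(c["world_from_camera"])
    return cv2.projectPoints(np.array(P,float).reshape(-1,1,3),cv2.Rodrigues(M[:3,:3])[0],M[:3,3],K(c),c["dist_coeffs"])[0].reshape(-1,2)
def crop(c,x0,y0,w,h,s,fn):
    im=cv2.resize(c["frame"][y0:y0+h,x0:x0+w,::-1],None,fx=s,fy=s,interpolation=cv2.INTER_CUBIC)
    st=20 if w<200 else 50
    for x in range((x0//st+1)*st,x0+w,st): cv2.putText(im,str(x),(int((x-x0)*s),10),0,.35,(255,255,255),1); cv2.line(im,(int((x-x0+.5)*s),12),(int((x-x0+.5)*s),18),(255,255,255),1)
    for y in range((y0//st+1)*st,y0+h,st): cv2.putText(im,str(y)+"-",(0,int((y-y0+.5)*s)+4),0,.35,(255,255,255),1)
    cv2.imwrite(fn,im)
E
python3 - <<'E'
from h import *;import pickle
c=pickle.load(open("pics/top0.pkl","rb")); crop(c,95,140,260,120,3,"pics/ct0.png")
crop(c,100,145,150,85,5,"pics/ct0b.png")
c=pickle.load(open("pics/scene0.pkl","rb")); crop(c,195,185,260,220,3,"pics/cs0.png" if 0 else "pics/cs0.png")
crop(c,230,185,130,160,3.7,"pics/cs0b.png")
E
```

```text
(no output)
```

View pics/ct0.png

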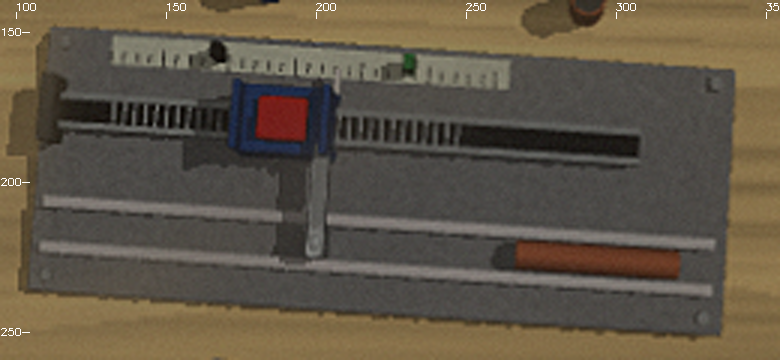

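View pics/ct0b.png

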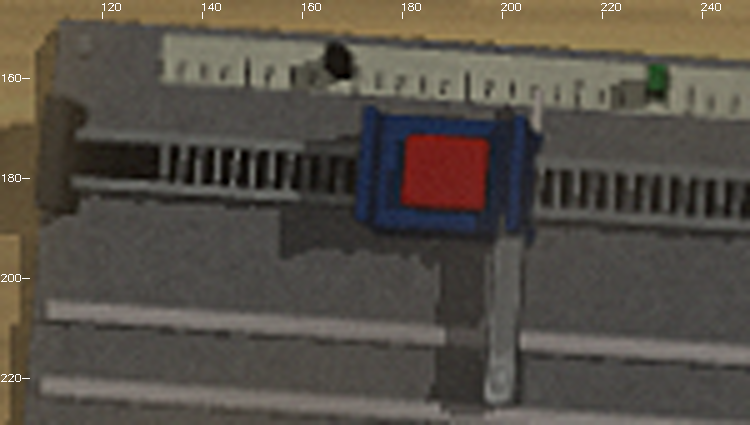

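View pics/cs0b.png

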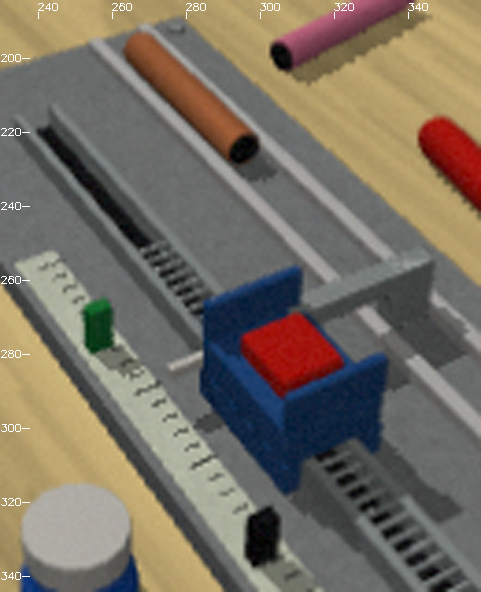

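Run:
```python
from h import *;import pickle
t=pickle.load(open("pics/top0.pkl","rb"));s=pickle.load(open("pics/scene0.pkl","rb"))
C=at(t,[(111.7,149.3),(340,163.3),(335,251.7),(102.3,237.7)],.018)[:,:2]
M=np.array([[.1,.26],[.1,-.26],[-.1,-.26],[-.1,.26]])
A=M-M.mean(0);B=C-C.mean(0);H=A.T@B
th=np.arctan2(H[0,1]-H[1,0],H[0,0]+H[1,1]);Rm=np.array([[np.cos(th),-np.sin(th)],[np.sin(th),np.cos(th)]])
o=C.mean(0)-Rm@M.mean(0);print("org",o,"th",th,"res mm",(C-(M@Rm.T+o))*1000)
J=lambda P:((np.array(P)[:,:2]-o)@Rm)*1000
print("top: ptr",J(at(t,[(205.3,165)],.04)),"green top",J(at(t,[(229.5,159)],.044)),"black",J(at(t,[(166,155)],.044)))
print("btn",J(at(t,[(187,178.7)],.066)))
print("tube ends",J(at(t,[(267,225),(321.5,228)],.029)))
print("scene: ptr",J(at(s,[(275.5,284)],.04)),"green top ctr",J(at(s,[(256.3,267)],.044)),"btn",J(at(s,[(309,280)],.066)))
print("tube front",J(at(s,[(294,224)],.029)))
np.savez("jig.npz",o=o,th=th)
# overlay
W=lambda p:np.r_[Rm@np.array(p[:2])/1000+o,p[2]/1000]
for c,n in((t,"top"),(s,"scene")):
    print(n,proj(c,[W((x,y,18)) for x in(100,-100) for y in(260,-260)]).round(1).tolist())
```

```text
org [ 0.49597065 -0.03454269] th -0.05492457085926143 res mm [[-0.21796603 -2.32029649]
 [-0.06293185 -0.09789531]
 [ 1.01765809  0.43824839]
 [-0.7367602   1.97994341]]
top: ptr [[73.07385891 38.54220958]] green top [[ 88.96026233 -13.95610907]] black [[ 89.40046646 126.162915  ]]
btn [[37.1912329  71.86732085]]
tube ends [[ -49.43622937 -104.87986515]
 [ -48.59182664 -225.16575509]]
scene: ptr [[74.59111318 32.10190239]] green top ctr [[ 84.68605072 -16.29997467]] btn [[37.73607399 73.65191847]]
tube front [[ -48.85653798 -107.42137691]]
top [[110.7, 149.2], [340.0, 163.3], [103.2, 237.4], [335.2, 252.2]]
scene [[347.6, 413.2], [198.1, 212.1], [453.4, 345.9], [278.0, 188.5]]
```

```bash
cat >> h.py <<'E'
_j=np.load("jig.npz");o=_j["o"];th=float(_j["th"]);Rm=np.array([[np.cos(th),-np.sin(th)],[np.sin(th),np.cos(th)]])
def W(x,y,z): return np.r_[Rm@np.array([x,y])/1000+o,z/1000]
def J(P): P=np.atleast_2d(P); return np.c_[((P[:,:2]-o)@Rm)*1000,P[:,2]*1000]
Rt=np.array([[-np.cos(th),-np.sin(th),0],[-np.sin(th),np.cos(th),0],[0,0,-1.]])
def row(st,x,y,z):
    R0=R.from_rotvec(st["orientation"]); d=R0.inv().apply(W(x,y,z)-st["tool_pos"])
    r=(R0.inv()*R.from_matrix(Rt)).as_rotvec()
    return (d/.5).round(4).tolist(),(r/(np.pi/2)).round(4).tolist()
def where(st):
    print("t",round(st["t"],2),"jig",J(st["tool_pos"]).round(1),"F",st["force"].round(1),"op",round(st["opening"],4))
E
python3 - <<'E'
from h import *;from plant import *
s=read_state();where(s);print(row(s,36,72.5,150))
E
```

```text
t 0.1 jig [[-395.2  598.   217.7]] F [0.  0.7 0.8] op 0.0932
([-1.0287, -0.8889, 0.1367], [-0.0011, -0.0002, -0.1088])
```

Call:
{"name": "jog_arm", "arguments": {
  "motion": [0,-0.8,-0.69,0.1,0,0,-0.109,0,-0.8,-0.69,0.1,0,0,-0.109,0,-0.8,-0.69,0.1,0,0,-0.109,0,-0.8,-0.69,0.1,0,0,-0.109,0,-0.8,-0.69,0.1,0,0,-0.109,0,-0.8,-0.69,0.1,0,0,-0.109,0,-0.8,-0.69,0.1,0,0,-0.109,0,-0.8,-0.69,0.1,0,0,-0.109],
  "grip_force": 20
}}

```text
t: 0.9
tool_pos: [0.3701, 0.2619, 0.1803]
orientation: [-0.085, -3.14, 0.002]
force: [0.4, 0.9, -0.4]
opening: 0.0337
```

Run:
```python
from h import *;from plant import *
s=read_state();where(s);print(row(s,36,72.5,110))
```

```text
t 0.9 jig [[-142.   289.1  180.3]] F [ 0.4  0.9 -0.4] op 0.0337
([-0.3557, -0.4332, 0.1411], [-0.001, -0.0003, 0.0004])
```

Call:
{"name": "jog_arm", "arguments": {
  "motion": [0,-0.356,-0.433,0.141,0,0,0,0,-0.356,-0.433,0.141,0,0,0,0,-0.356,-0.433,0.141,0,0,0,0,-0.356,-0.433,0.141,0,0,0,0,-0.356,-0.433,0.141,0,0,0,0,-0.356,-0.433,0.141,0,0,0,0,-0.356,-0.433,0.141,0,0,0,0,-0.356,-0.433,0.141,0,0,0]
}}

```text
t: 1.7
tool_pos: [0.5355, 0.0353, 0.1091]
orientation: [-0.089, -3.138, 0.002]
force: [0.0, -0.0, -0.7]
opening: 0.0003
```

Run:
```python
from h import *;from plant import *;import pickle
s=read_state();where(s);print(row(s,36,72.5,66))
for n,b in(("scene",(230,185,160,160,3.7)),("top",(100,130,150,110,5))):
    c=read_camera(n); crop(c,*b,f"pics/{n}1.png")
```

```text
t 1.7 jig [[ 35.6  71.9 109.1]] F [ 0.  -0.  -0.7] op 0.0003
([-0.001, 0.0013, 0.0862], [-0.0008, -0.0017, -0.001])
```

View pics/scene1.png

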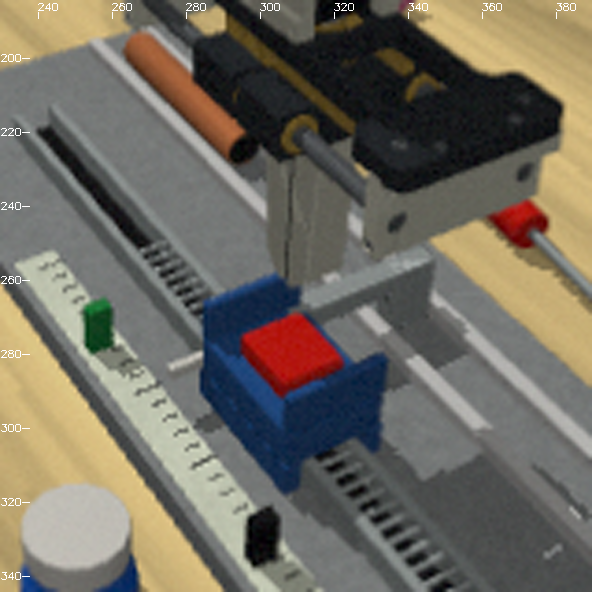

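The scene crop shows the closed fingertips above the red button (button ~(309,280) px). The pointer tip is at (275,284), the green tab at (256,270) and the black tab at (300,330). Descending now.

Call:
{"name": "jog_arm", "arguments": {
  "motion": [0,0,0.001,0.04,0,0,0,0,0,0.001,0.07,0,0,0,0,0,0.001,0.08,0,0,0,0,0,0.001,0.086,0,0,0,0,0,0.001,0.086,0,0,0]
}}

```text
t: 2.3
tool_pos: [0.5353, 0.0375, 0.0671]
orientation: [-0.084, -3.139, 0.002]
force: [0.2, 0.6, 0.4]
opening: 0.0007
```

Run:
```python
from h import *;from plant import *;import pickle
s=read_state();where(s);print(row(s,36,72.5,60))
```

```text
t 2.3 jig [[35.3 74.1 67.1]] F [0.2 0.6 0.4] op 0.0007
([-0.0013, -0.0032, 0.0141], [-0.0008, -0.0008, 0.001])
```

Call:
{"name": "jog_arm", "arguments": {
  "motion": [0,0,-0.003,0.006,0,0,0,0,0,-0.003,0.01,0,0,0,0,0,-0.003,0.015,0,0,0,0,0,-0.003,0.015,0,0,0]
}}

```text
t: 2.7
tool_pos: [0.5361, 0.036, 0.0604]
orientation: [0.084, 3.14, -0.002]
force: [-1.6, 1.3, 5.9]
opening: 0.0003
```

Run:
```python
from h import *;from plant import *;import pickle
s=read_state();where(s);print(row(s,36,21,60))
```

```text
t 2.7 jig [[36.2 72.6 60.4]] F [-1.6  1.3  5.9] op 0.0003
([0.0005, -0.1032, 0.0009], [-0.0007, 0.0003, 0.0009])
```

Call:
{"name": "jog_arm", "arguments": {
  "motion": [0,0,0,0.003,0,0,0,0,0,0,0.003,0,0,0,0,0,0,0.003,0,0,0]
}}

```text
t: 3.0
tool_pos: [0.5364, 0.0359, 0.0602]
orientation: [0.084, 3.14, -0.002]
force: [-5.6, 1.3, 11.8]
opening: 0.0005
```

Run:
```python
from h import *;from plant import *;import pickle
s=read_state();where(s);print(row(s,36,21,60))
```

```text
t 3.0 jig [[36.5 72.5 60.2]] F [-5.6  1.3 11.8] op 0.0005
([0.0011, -0.1031, 0.0006], [-0.0006, 0.0006, 0.0008])
```

Call:
{"name": "jog_arm", "arguments": {
  "motion": [0,0,-0.015,0.003,0,0,0,0,0,-0.03,0.003,0,0,0,0,0,-0.045,0.003,0,0,0,0,0,-0.06,0.003,0,0,0,0,0,-0.075,0.003,0,0,0,0,0,-0.09,0.003,0,0,0,0,0,-0.098,0.003,0,0,0,0,0,-0.098,0.003,0,0,0]
}}

```text
t: 3.8
tool_pos: [0.5337, -0.0138, 0.0602]
orientation: [0.085, 3.14, -0.002]
force: [-8.3, -0.2, 14.8]
opening: 0.0005
```

Run:
```python
from h import *;from plant import *;import pickle
s=read_state();where(s);print(row(s,36,21,60))
for n,b in(("scene",(200,185,160,160,3.7)),("top",(150,130,150,110,5))):
    c=read_camera(n); crop(c,*b,f"pics/{n}2.png")
```

```text
t 3.8 jig [[36.5 22.8 60.2]] F [-8.3 -0.2 14.8] op 0.0005
([0.0011, -0.0035, 0.0003], [-0.001, 0.0005, 0.0004])
```

View pics/scene2.png

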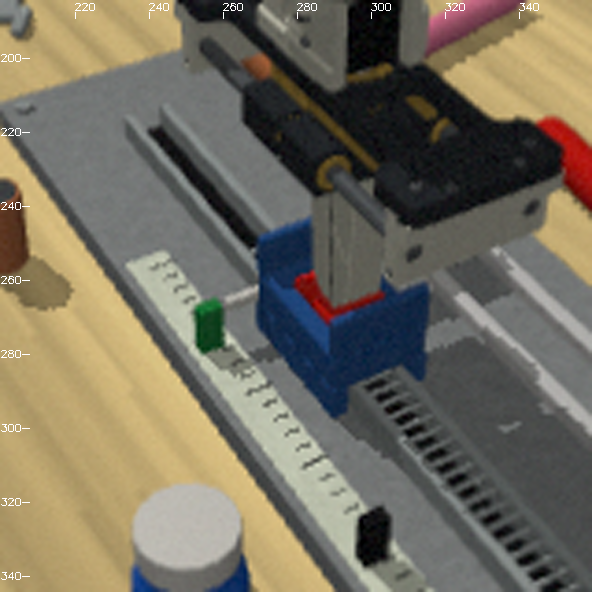

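View pics/top2.png

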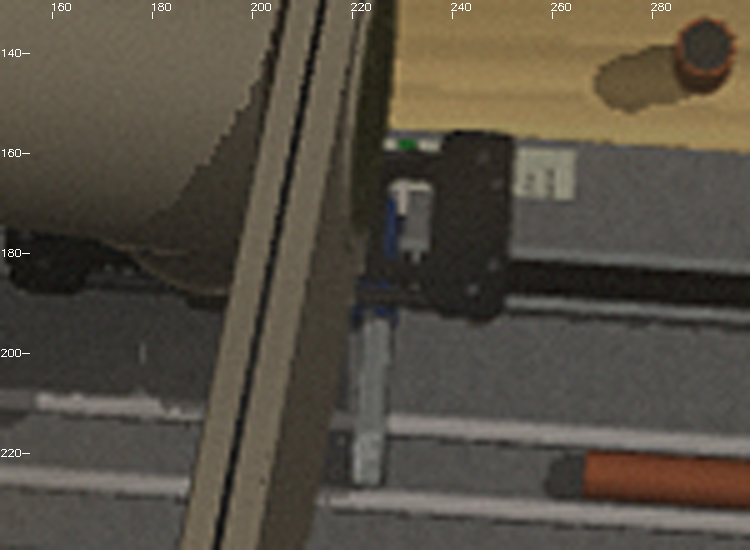

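```bash
python3 - <<'E'
from h import *;import pickle
t=pickle.load(open("pics/top0.pkl","rb"));s=pickle.load(open("pics/scene0.pkl","rb"))
print("ptr now",J(at(s,[(261.3,265.8),(267,263.6)],.04)).round(1))
print("ptr before, scene",J(at(s,[(275.9,284.2),(281,282)],.04)).round(1))
print("green outlines proj", [ (y,proj(s,[W(85,y,18),W(85,y,44)]).round(1).tolist()) for y in(-18,-14,-10)])
for y in(-18,-14,-10): print(y,"ptr tip proj",proj(s,[W(75,y,40),W(62,y,40)]).round(1).tolist(),"top",proj(t,[W(85,y,44)]).round(1).tolist())
E
python3 - <<'E'
import sys;sys.path.insert(0,".")
from h import *;import pickle
s=pickle.load(open("pics/scene0.pkl","rb"))
crop(s,240,255,50,40,14,"pics/g.png")
E
```

```text
ptr now [[ 73.8 -18.7  40. ]
 [ 62.5 -18.7  40. ]]
ptr before, scene [[74.3 32.8 40. ]
 [64.4 32.6 40. ]]
green outlines proj [(-18, [[256.1, 277.5], [255.7, 266.5]]), (-14, [[257.1, 278.9], [256.8, 267.9]]), (-10, [[258.2, 280.3], [257.9, 269.2]])]
-18 ptr tip proj [[260.9, 266.3], [267.5, 263.8]] top [[231.2, 160.9]]
-14 ptr tip proj [[262.0, 267.6], [268.6, 265.1]] top [[229.4, 160.8]]
-10 ptr tip proj [[263.1, 269.0], [269.7, 266.4]] top [[227.6, 160.7]]
```

View pics/g.png

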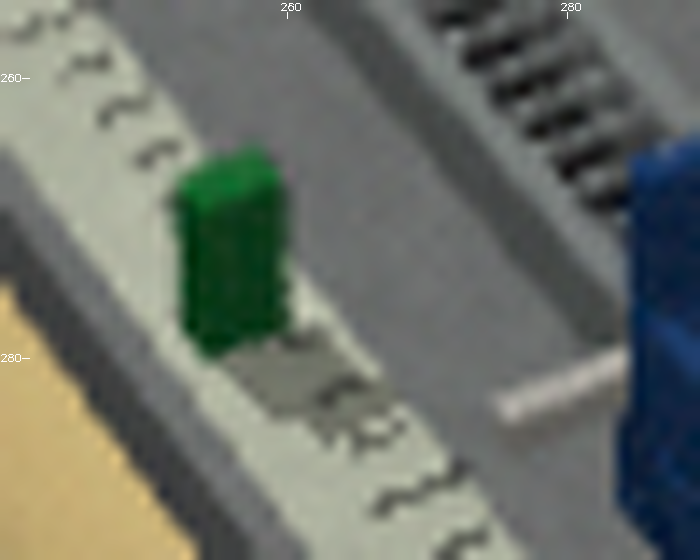

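Pointer is now at jig y ≈ -17 and the green tab at ≈ -14.5. The pointer started at about +33, so the -48 mm notch lands on the tab. I'll nudge back about 1.5 mm and release gently.

Call:
{"name": "jog_arm", "arguments": {
  "motion": [0,0,0.002,0.002,0,0,0,0,0,0.003,0.002,0,0,0,0,0,0.003,0.0,0,0,0,0,0,0.003,-0.006,0,0,0,0,0,0.003,-0.012,0,0,0,0,0,0.003,-0.03,0,0,0,0,0,0.003,-0.06,0,0,0,0,0,0.003,-0.1,0,0,0]
}}

```text
t: 4.7
tool_pos: [0.5333, -0.0119, 0.1107]
orientation: [-0.085, -3.14, 0.002]
force: [0.7, 0.9, 0.2]
opening: 0.0004
```

Run:
```python
from h import *;from plant import *;import pickle
s=read_state();where(s);print(row(s,-50,-262,110))
for n,b in(("scene",(200,185,160,160,3.7)),):
    c=read_camera(n); crop(c,*b,f"pics/{n}3.png"); crop(c,240,235,60,50,12,"pics/g3.png")
```

```text
t 4.7 jig [[ 36.   24.6 110.7]] F [0.7 0.9 0.2] op 0.0004
([0.1725, -0.5731, 0.0023], [-0.0009, -0.0002, 0.0005])
```

View pics/scene3.png

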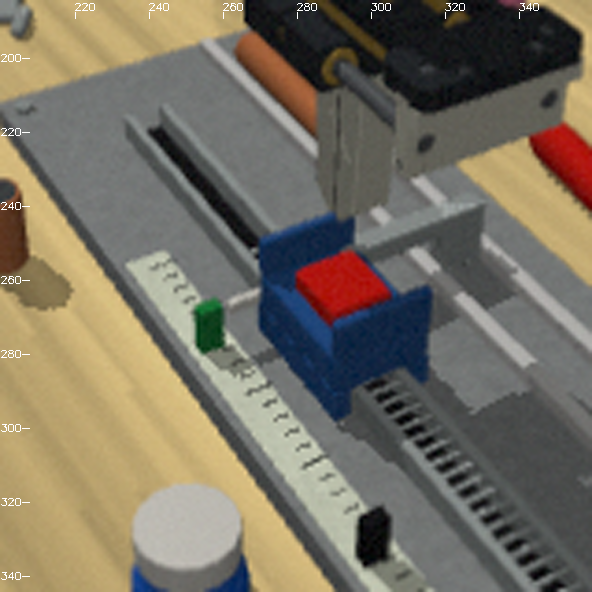

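View pics/g3.png

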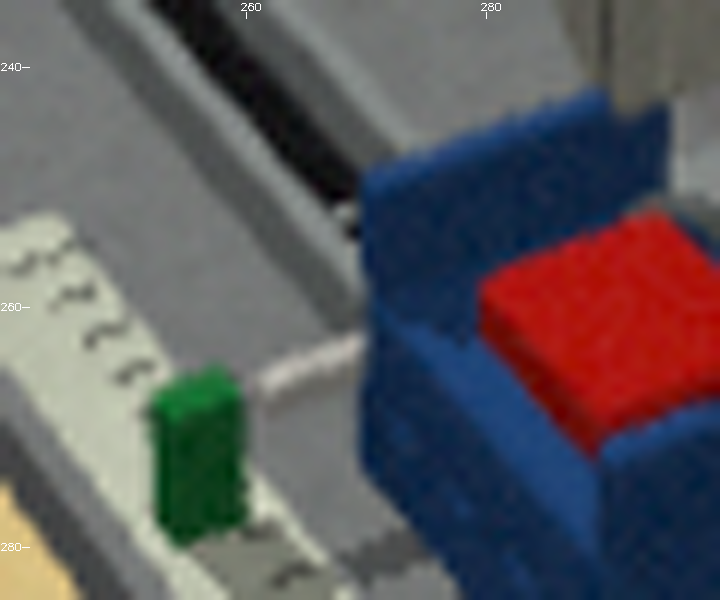

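Run:
```python
from h import *;import pickle
s=pickle.load(open("pics/scene0.pkl","rb"))
b=lambda x,y:(240+x/12-.5,235+y/12-.5)
print("ptr",J(at(s,[b(266,388),b(355,345)],.04)).round(1))
print("green top face",J(at(s,[b(200,386)],.044)).round(1))
g=lambda x,y:(240+x/14-.5,255+y/14-.5)
print("ptr0",J(at(s,[g(503,410)],.04)).round(1),"green0",J(at(s,[g(228,178)],.044)).round(1))
# button corners projected at up / down (centre x35)
k=lambda x,y:(200+x/3.7-.5,185+y/3.7-.5)
for z in(60,66): print(z,((proj(s,[W(35+a,24.5+d,z) for a,d in((16,18),(16,-18),(-16,-18),(-16,18))])-[200,185]+.5)*3.7).round(0).tolist())
```

```text
ptr [[ 74.5 -16.   40. ]
 [ 58.9 -17.7  40. ]]
green top face [[ 84.5 -17.2  44. ]]
ptr0 [[74.4 31.6 40. ]] green0 [[ 85.7 -16.3  44. ]]
60 [[340.0, 331.0], [298.0, 283.0], [358.0, 261.0], [401.0, 306.0]]
66 [[340.0, 321.0], [298.0, 273.0], [358.0, 251.0], [401.0, 296.0]]
```

The button is up (top-face corners match z=66 mm). The pointer is at y≈-16 and the green tab at ≈-17, so they are in line. Next is the tube.

Call:
{"name": "jog_arm", "arguments": {
  "motion": [0,0.172,-0.573,0.0,0,0,0,0,0.172,-0.573,0.0,0,0,0,0,0.172,-0.573,0.0,0,0,0,0,0.172,-0.573,0.0,0,0,0,0,0.172,-0.573,0.0,0,0,0,0,0.172,-0.573,0.0,0,0,0,0,0.172,-0.573,0.0,0,0,0,0,0.172,-0.573,0.0,0,0,0]
}}

```text
t: 5.55
tool_pos: [0.4343, -0.2947, 0.1158]
orientation: [0.09, 3.134, -0.003]
force: [-0.1, 0.2, -0.9]
opening: 0.0003
```

Run:
```python
from h import *;from plant import *;import pickle
s=read_state();where(s);print(row(s,-49.5,-262,60),row(s,-49.5,-262,28))
```

```text
t 5.55 jig [[ -47.3 -263.1  115.8]] F [-0.1  0.2 -0.9] op 0.0003
([0.0052, 0.0024, 0.1115], [-0.0012, 0.0041, -0.0014]) ([0.0056, 0.0025, 0.1755], [-0.0012, 0.0041, -0.0014])
```

Call:
{"name": "jog_arm", "arguments": {
  "motion": [0,0.005,0.002,0.06,0,0,0,0,0.005,0.002,0.11,0,0,0,0,0.005,0.002,0.11,0,0,0,0,0.005,0.002,0.11,0,0,0]
}}

```text
t: 5.95
tool_pos: [0.4326, -0.2922, 0.0609]
orientation: [0.087, 3.135, -0.002]
force: [0.3, -0.2, 0.2]
opening: 0.0007
```

Run:
```python
from h import *;from plant import *;import pickle
s=read_state();where(s);print(row(s,-49.5,-262,28))
for n,b in(("scene",(200,170,160,120,3.7)),("top",(200,180,160,90,5))):
    c=read_camera(n); crop(c,*b,f"pics/{n}4.png")
```

```text
t 5.95 jig [[ -49.2 -260.8   60.9]] F [ 0.3 -0.2  0.2] op 0.0007
([0.001, -0.0024, 0.0658], [-0.0007, 0.0036, -0.0003])
```

View pics/scene4.png

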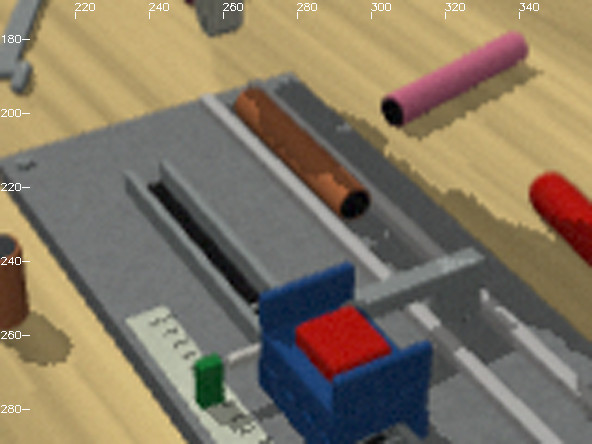

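The copper tube lies in the channel (front end at (295,224) px). The fingertip at (258,177) is behind its rear end, and the pink look-alike at (322,190) is well clear.

Call:
{"name": "jog_arm", "arguments": {
  "motion": [0,0.001,-0.004,0.03,0,0,0,0,0.001,-0.004,0.055,0,0,0,0,0.001,-0.004,0.066,0,0,0,0,0.001,-0.004,0.066,0,0,0]
}}

```text
t: 6.45
tool_pos: [0.4321, -0.2948, 0.0277]
orientation: [0.088, 3.135, -0.002]
force: [-0.4, 0.2, 0.6]
opening: 0.0005
```

Run:
```python
from h import *;from plant import *;import pickle
s=read_state();where(s);print(row(s,-49.5,-170,28))
for n,b in(("scene",(200,170,160,120,3.7)),):
    c=read_camera(n); crop(c,*b,f"pics/{n}5.png")
```

```text
t 6.45 jig [[ -49.5 -263.4   27.7]] F [-0.4  0.2  0.6] op 0.0005
([0.0002, 0.1868, -0.0009], [-0.0008, 0.0037, -0.0007])
```

View pics/scene5.png

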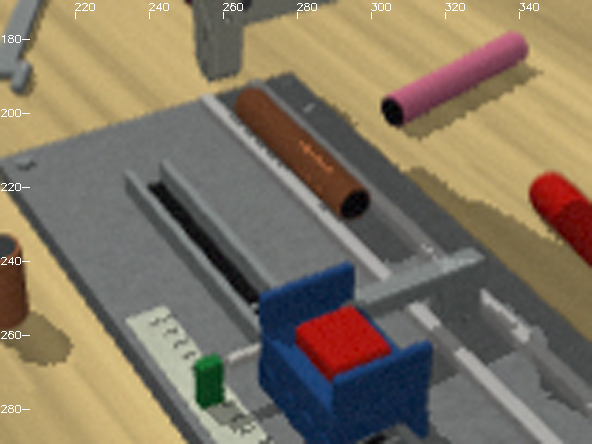

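Call:
{"name": "jog_arm", "arguments": {
  "motion": [0,0,0.02,0,0,0,0,0,0,0.036,0,0,0,0,0,0,0.052,0,0,0,0,0,0,0.068,0,0,0,0,0,0,0.084,0,0,0,0,0,0,0.1,0,0,0,0,0,0,0.116,0,0,0,0,0,0,0.13,0,0,0,0]
}}

```text
t: 7.3
tool_pos: [0.4363, -0.2297, 0.0285]
orientation: [0.088, 3.133, -0.004]
force: [0.7, -0.2, 1.1]
opening: 0.0006
```

Run:
```python
from h import *;from plant import *;import pickle
s=read_state();where(s);print(row(s,-49.5,-162,28))
for n,b in(("scene",(200,170,160,120,3.7)),):
    c=read_camera(n); crop(c,*b,f"pics/{n}6.png")
```

```text
t 7.3 jig [[ -48.9 -198.1   28.5]] F [ 0.7 -0.2  1.1] op 0.0006
([0.0013, 0.0722, 0.0008], [-0.0013, 0.0044, -0.0006])
```

View pics/scene6.png

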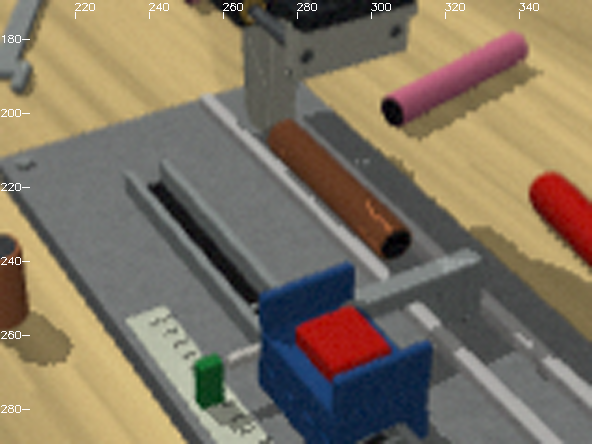

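The tube is sliding along the channel with the finger (front end now (305,235) px, in channel). Continuing to just short of the plate.

Call:
{"name": "jog_arm", "arguments": {
  "motion": [0,0.001,0.014,0,0,0,0,0,0.001,0.028,0,0,0,0,0,0.001,0.042,0,0,0,0,0,0.001,0.054,0,0,0,0,0,0.001,0.064,0,0,0,0,0,0.001,0.072,0,0,0,0,0,0.001,0.072,0,0,0,0]
}}

```text
t: 8.05
tool_pos: [0.4376, -0.1922, 0.0281]
orientation: [0.087, 3.134, -0.002]
force: [-0.0, 0.3, -0.5]
opening: 0.0007
```

Run:
```python
from h import *;from plant import *;import pickle
s=read_state();where(s);print(row(s,-49.5,-152,28))
for n,b in(("scene",(250,190,100,90,6)),):
    c=read_camera(n); crop(c,*b,f"pics/{n}7.png")
```

```text
t 8.05 jig [[ -49.6 -160.6   28.1]] F [-0.   0.3 -0.5] op 0.0007
([-0.0002, 0.0173, 0.0002], [-0.0006, 0.004, -0.0002])
```

View pics/scene7.png

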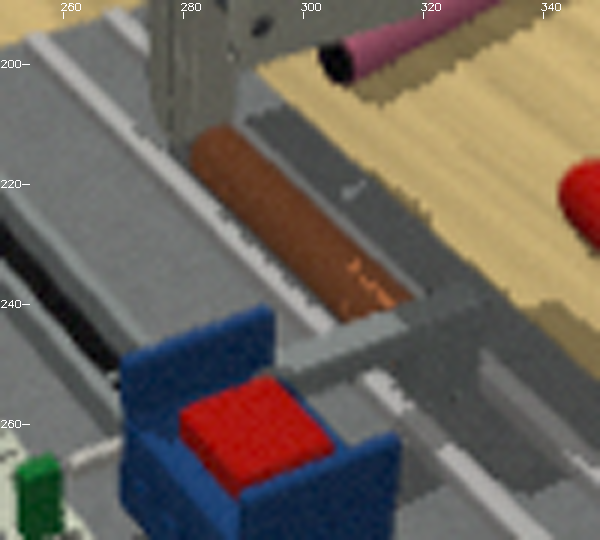

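Call:
{"name": "jog_arm", "arguments": {
  "motion": [0,0,0.002,0,0,0,0,0,0,0.004,0,0,0,0,0,0,0.006,0,0,0,0,0,0,0.008,0,0,0,0,0,0,0.008,0,0,0,0]
}}

```text
t: 8.6
tool_pos: [0.4379, -0.1884, 0.0281]
orientation: [0.087, 3.134, -0.002]
force: [-0.2, -0.1, 0.6]
opening: 0.0004
```

Call:
{"name": "jog_arm", "arguments": {
  "motion": [0,0,0.002,0,0,0,0,0,0,0.004,0,0,0,0,0,0,0.004,0,0,0,0]
}}

```text
t: 8.9
tool_pos: [0.438, -0.1863, 0.0281]
orientation: [0.087, 3.134, -0.002]
force: [0.5, -0.4, -0.3]
opening: 0.0005
```

Run:
```python
from h import *;from plant import *;import pickle
s=read_state();where(s)
for n,b in(("scene",(250,190,100,90,6)),("top",(200,190,150,60,5))):
    c=read_camera(n); crop(c,*b,f"pics/{n}8.png")
```

```text
t 8.9 jig [[ -49.6 -154.7   28.1]] F [ 0.5 -0.4 -0.3] op 0.0005
```

View pics/scene8.png

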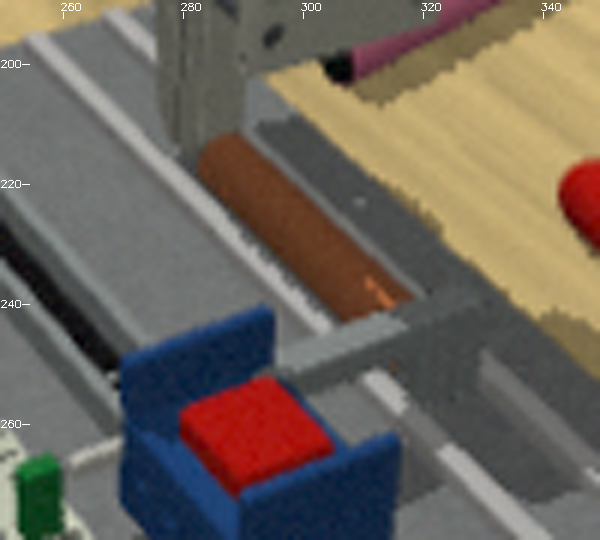

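View pics/top8.png

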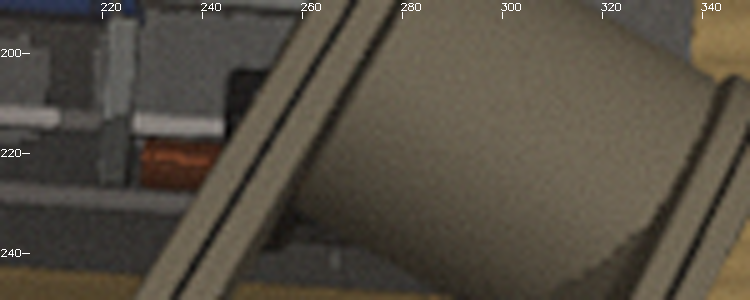

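Contact not yet felt. The top view leaves about 1–2 px between the tube front (228) and the plate (226). Creeping on.

Call:
{"name": "jog_arm", "arguments": {
  "motion": [0,0,0.002,0,0,0,0,0,0,0.004,0,0,0,0,0,0,0.004,0,0,0,0]
}}

```text
t: 9.3
tool_pos: [0.4381, -0.1842, 0.0281]
orientation: [0.087, 3.134, -0.002]
force: [0.7, -0.1, -0.1]
opening: 0.0007
```

Call:
{"name": "jog_arm", "arguments": {
  "motion": [0,0,0.002,0,0,0,0,0,0,0.003,0,0,0,0,0,0,0.003,0,0,0,0]
}}

```text
t: 9.6
tool_pos: [0.4382, -0.1826, 0.0281]
orientation: [0.086, 3.134, -0.002]
force: [0.7, -0.3, -0.4]
opening: 0.0002
```

Call:
{"name": "jog_arm", "arguments": {
  "motion": [0,0,0.002,0,0,0,0,0,0,0.002,0,0,0,0]
}}

```text
t: 9.8
tool_pos: [0.4382, -0.1815, 0.0281]
orientation: [0.086, 3.134, -0.002]
force: [0.4, -0.5, -1.2]
opening: 0.0006
```

Call:
{"name": "jog_arm", "arguments": {
  "motion": [0,0,0.002,0,0,0,0,0,0,0.002,0,0,0,0]
}}

```text
t: 10.0
tool_pos: [0.4383, -0.1805, 0.0281]
orientation: [0.086, 3.134, -0.002]
force: [0.5, -0.5, -0.5]
opening: 0.0002
```

Run:
```python
from h import *;from plant import *;import pickle
s=read_state();where(s)
for n,b in(("scene",(240,190,100,90,6)),("top",(200,190,100,60,8))):
    c=read_camera(n); crop(c,*b,f"pics/{n}9.png")
```

```text
t 10.0 jig [[ -49.6 -148.9   28.1]] F [ 0.5 -0.5 -0.5] op 0.0002
```

View pics/scene9.png

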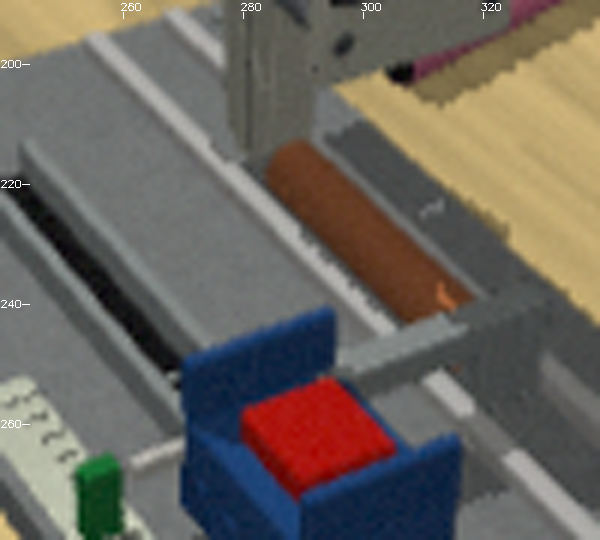

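View pics/top9.png

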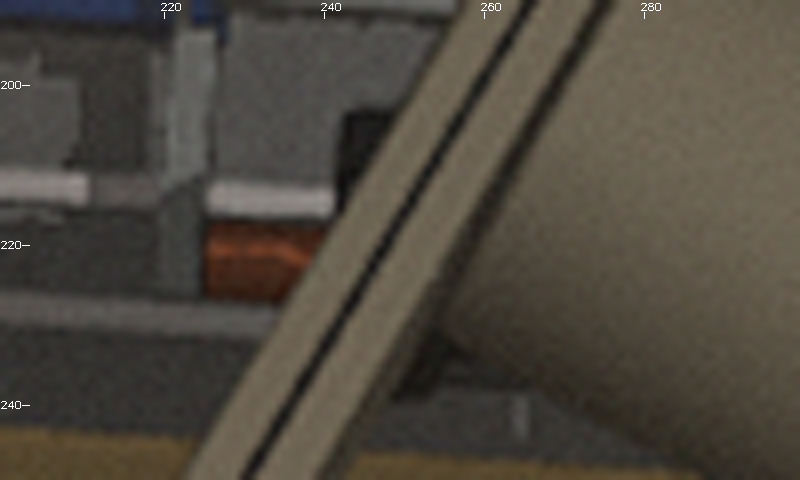

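Call:
{"name": "jog_arm", "arguments": {
  "motion": [0,0,0.002,0,0,0,0,0,0,0.002,0,0,0,0]
}}

```text
t: 10.3
tool_pos: [0.4384, -0.1798, 0.0282]
orientation: [0.086, 3.134, -0.003]
force: [-1.0, -3.2, 0.3]
opening: 0.0004
```

Contact: Fy jumped to -3.2 N and the motion stalled. Backing off straight, then lifting.

Call:
{"name": "jog_arm", "arguments": {
  "motion": [0,0,-0.004,0,0,0,0,0,0,-0.02,0,0,0,0,0,0,-0.05,0,0,0,0,0,0,-0.06,-0.03,0,0,0,0,0,-0.06,-0.12,0,0,0,0,0,-0.06,-0.2,0,0,0,0,0,-0.16,-0.3,0,0,0,0,0,-0.26,-0.3,0,0,0]
}}

```text
t: 11.1
tool_pos: [0.4333, -0.2956, 0.1802]
orientation: [0.081, 3.128, -0.009]
force: [1.9, -0.7, 0.8]
opening: 0.0003
```

Call:
{"name": "jog_arm", "arguments": {
  "motion": [0,0.1,-0.3,0,0,0,0,0,0.1,-0.3,0,0,0,0,0,0.1,-0.3,0,0,0,0,0,0.1,-0.3,0,0,0,0,0,0.1,-0.3,0,0,0,0,0,0.1,-0.3,0,0,0,0]
}}

```text
t: 11.7
tool_pos: [0.3754, -0.4424, 0.1799]
orientation: [0.082, 3.128, -0.007]
force: [0.2, -0.7, 0.2]
opening: 0.0007
```

Run:
```python
from h import *;from plant import *;import pickle
s=read_state();where(s)
for n,b in(("scene",(230,190,100,100,6)),("top",(190,145,110,90,7))):
    c=read_camera(n); crop(c,*b,f"pics/{n}10.png"); pickle.dump(c,open(f"pics/{n}10.pkl","wb"))
```

```text
t 11.7 jig [[ -98.  -413.8  179.9]] F [ 0.2 -0.7  0.2] op 0.0007
```

View pics/scene10.png

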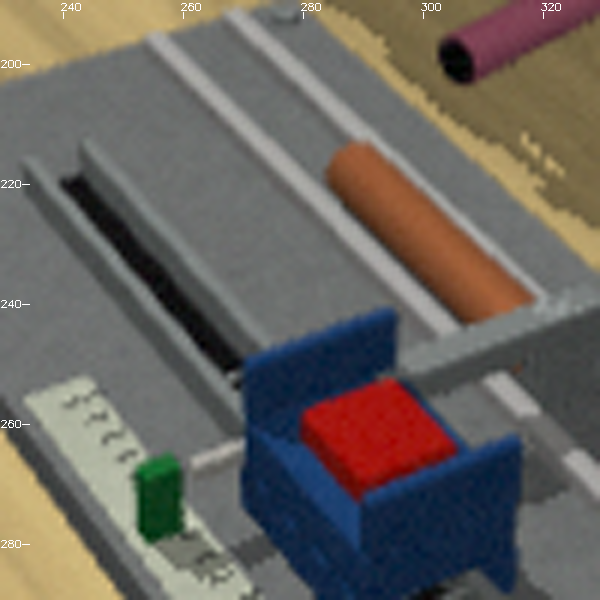

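View pics/top10.png

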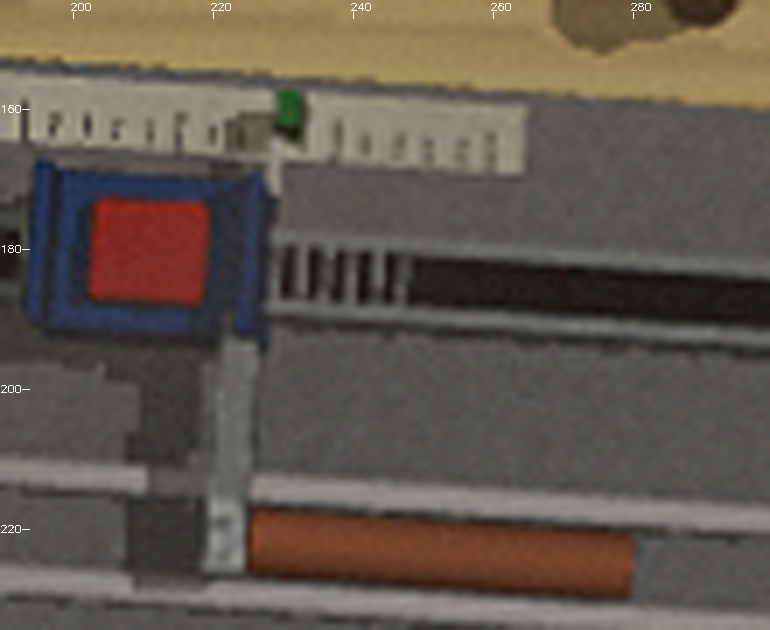

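Run:
```python
from h import *;import pickle
t=pickle.load(open("pics/top10.pkl","rb"));s=pickle.load(open("pics/scene10.pkl","rb"))
k=lambda x,y:(190+x/7-.5,145+y/7-.5); g=lambda x,y:(230+x/6-.5,190+y/6-.5)
print("top ptr",J(at(t,[k(275,143)],.04)).round(1),"green top",J(at(t,[k(291,107)],.044)).round(1),"tube",J(at(t,[k(248,541),k(634,567)],.029)).round(1))
print("scene ptr",J(at(s,[g(193,464)],.04)).round(1),"green",J(at(s,[g(157,467)],.044)).round(1))
```

```text
top ptr [[ 76.4 -13.   40. ]] green top [[ 87.4 -17.5  44. ]] tube [[ -48.2  -12.2   29. ]
 [ -48.7 -133.6   29. ]]
scene ptr [[ 74.5 -16.   40. ]] green [[ 86.  -16.1  44. ]]
```

The cameras disagree slightly on the residual (4.5 mm vs 0 mm), so I'll measure it properly by model fitting before handing in.

Run:
```python
from h import *;import pickle
from scipy.optimize import least_squares
def box(x,y,z0,z1,dx,dy): return [W(x+a*dx/2,y+b*dy/2,z) for a in(-1,1) for b in(-1,1) for z in(z0,z1)]
def cent(c,P):
    h=cv2.convexHull(proj(c,P).astype(np.float32)); m=cv2.moments(h); return np.array([m["m10"]/m["m00"],m["m01"]/m["m00"]]),m["m00"]
for n in("top0","top10","scene0","scene10"):
    c=pickle.load(open(f"pics/{n}.pkl","rb")); f=c["frame"].astype(float);r,g,b=f[...,0],f[...,1],f[...,2]
    m=np.clip((g-(r+b)/2)/1,0,None); m[m<12]=0
    nb,l,st,ce=cv2.connectedComponentsWithStats((m>0).astype(np.uint8))
    pr=proj(c,[W(85,-15,31)])[0]
    i=min(range(1,nb),key=lambda i:np.hypot(*(ce[i]-pr))); 
    yy,xx=np.where(l==i); w=(m[l==i]>0).astype(float); obs=np.array([(xx*w).sum(),(yy*w).sum()])/w.sum()
    sol=least_squares(lambda p:cent(c,box(p[0],p[1],18,44,12,8))[0]-obs,[85,-15]).x
    print(n,"green area",st[i,4],"model",round(cent(c,box(85,-15,18,44,12,8))[1],1),"ctr",obs.round(2),"xy",sol.round(1))
    # red button top (whole visible red)
    m=(r-(g+b)/2>60)|((r>2.2*g)&(r>2.2*b)&(r>60)); nb,l,st,ce=cv2.connectedComponentsWithStats(m.astype(np.uint8))
    yb=72.5 if n.endswith("p0") or n.endswith("e0") else 24.5
    pr=proj(c,[W(35,yb,66)])[0]; i=min(range(1,nb),key=lambda i:np.hypot(*(ce[i]-pr)))
    for zb in((56,66) if n[0]=="s" else (62,)):
        z0=zb
        sol=least_squares(lambda p:cent(c,box(p[0],p[1],z0,66,32,36))[0]-ce[i],[35,yb]).x
        print("   button z0",z0,"area",st[i,4],round(cent(c,box(35,yb,z0,66,32,36))[1]),"xy",sol.round(1))
for n,(x0,y0,w,h,s) in (("top10",(215,150,30,40,14)),("scene10",(245,255,35,30,18))):
    c=pickle.load(open(f"pics/{n}.pkl","rb")); 
    im=cv2.resize(c["frame"][y0:y0+h,x0:x0+w,::-1],None,fx=s,fy=s,interpolation=cv2.INTER_NEAREST)
    for y,col in((-17,(0,0,255)),(-13,(0,255,255))):
        for x in (68,):
            P=proj(c,[W(62,y,40),W(75,y,40)]); q=((P-[x0,y0]+.5)*s).astype(int); cv2.line(im,tuple(q[0].tolist()),tuple(q[1].tolist()),col,1)
    cv2.imwrite(f"pics/z_{n}.png",im)
```

```text
top0 green area 21 model 31.9 ctr [230.81 160.14] xy [ 90.4 -15. ]
   button z0 62 area 240 257 xy [35.  72.5]
top10 green area 23 model 31.9 ctr [230.78 160.04] xy [ 90.4 -15. ]
   button z0 62 area 232 257 xy [35.  24.5]
scene0 green area 165 model 114.1 ctr [255.62 274.18] xy [ 86.3 -15. ]
   button z0 56 area 371 459 xy [35.  72.5]
   button z0 66 area 371 323 xy [35.  72.5]
scene10 green area 246 model 114.1 ctr [253.03 272.44] xy [ 90.4 -15. ]
   button z0 56 area 305 403 xy [35.  24.5]
   button z0 66 area 305 278 xy [35.  24.5]
```

View pics/z_top10.png

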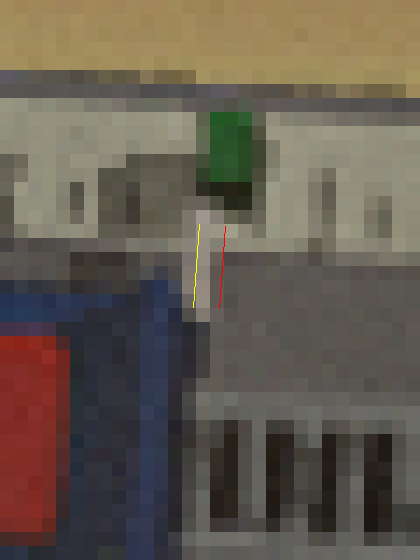

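View pics/z_scene10.png

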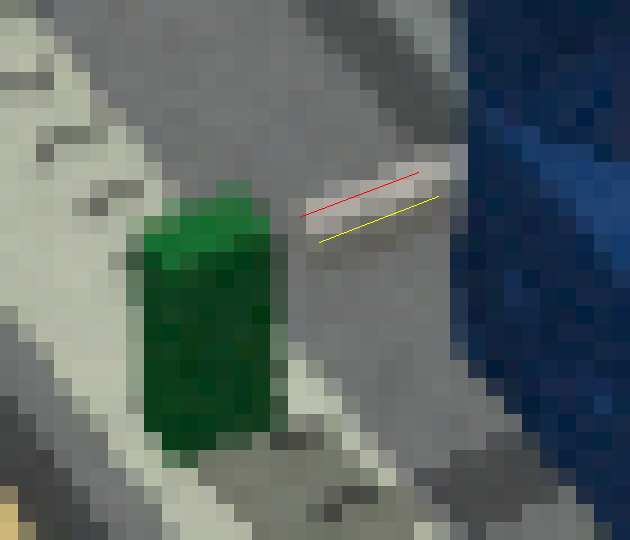

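Run:
```python
from h import *;import pickle
from scipy.optimize import least_squares
def box(x,y,z0,z1,dx,dy): return [W(x+a*dx/2,y+b*dy/2,z) for a in(-1,1) for b in(-1,1) for z in(z0,z1)]
S=8
def cov(c,P,win):
    x0,y0,w,h=win; q=(proj(c,P)-[x0,y0]+.5)*S
    m=np.zeros((h*S,w*S),np.uint8); cv2.fillConvexPoly(m,cv2.convexHull((q*16).astype(np.int32)),1,shift=4)
    return m.reshape(h,S,w,S).mean((1,3))
def fit(c,win,mask,xs,ys,mk):
    best=[]
    for x in xs:
        for y in ys: best.append((((cov(c,mk(x,y),win)-mask)**2).sum(),x,y))
    best.sort(); return best[:3]
for n in("top0","top10","scene0","scene10"):
    c=pickle.load(open(f"pics/{n}.pkl","rb")); f=c["frame"].astype(float);r,g,b=f[...,0],f[...,1],f[...,2]
    win=(222,150,18,20) if n[0]=="t" else (245,258,22,28)
    x0,y0,w,h=win; sl=np.s_[y0:y0+h,x0:x0+w]
    gm=((g[sl]>1.5*r[sl])&(g[sl]>1.35*b[sl])).astype(float)
    if n[0]=="t": gm=((g[sl]>1.15*r[sl])&(g[sl]>1.1*b[sl])).astype(float)
    z0=38 if n[0]=="t" else 18
    print(n,"green px",gm.sum(),[(round(a,1),x,y) for a,x,y in fit(c,win,gm,np.arange(78,94,1.),np.arange(-24,-6,.5),lambda x,y:box(x,y,18,44,12,8))])
    # button
    by=72.5 if n[-2:] in("p0","e0") else 24.5
    p=proj(c,[W(36,by,66)])[0].astype(int); win=(p[0]-16,p[1]-16,32,32); x0,y0,w,h=win; sl=np.s_[y0:y0+h,x0:x0+w]
    rm=((r[sl]>2*g[sl])&(r[sl]>2*b[sl])&(r[sl]>50)).astype(float)
    print("  button px",rm.sum(),[(round(a,1),x,y) for a,x,y in fit(c,win,rm,np.arange(30,42,1.),np.arange(by-8,by+8,.5),lambda x,y:box(x,y,66 if n[0]=="t" else 60,66,32,36))])
```

```text
top0 green px 18.0 [(np.float64(11.2), np.float64(88.0), np.float64(-15.0)), (np.float64(11.3), np.float64(89.0), np.float64(-15.0)), (np.float64(11.4), np.float64(88.0), np.float64(-15.5))]
  button px 244.0 [(np.float64(7.4), np.float64(37.0), np.float64(68.5)), (np.float64(7.7), np.float64(37.0), np.float64(69.0)), (np.float64(10.0), np.float64(37.0), np.float64(68.0))]
top10 green px 18.0 [(np.float64(11.2), np.float64(88.0), np.float64(-15.0)), (np.float64(11.3), np.float64(89.0), np.float64(-15.0)), (np.float64(11.4), np.float64(88.0), np.float64(-15.5))]
  button px 235.0 [(np.float64(12.1), np.float64(37.0), np.float64(21.0)), (np.float64(12.8), np.float64(37.0), np.float64(20.5)), (np.float64(14.1), np.float64(37.0), np.float64(21.5))]
scene0 green px 90.0 [(np.float64(18.8), np.float64(85.0), np.float64(-17.5)), (np.float64(18.9), np.float64(85.0), np.float64(-18.0)), (np.float64(19.6), np.float64(86.0), np.float64(-17.0))]
  button px 371.0 [(np.float64(31.0), np.float64(37.0), np.float64(69.5)), (np.float64(31.0), np.float64(37.0), np.float64(69.0)), (np.float64(32.1), np.float64(37.0), np.float64(68.5))]
scene10 green px 90.0 [(np.float64(18.8), np.float64(85.0), np.float64(-17.5)), (np.float64(18.9), np.float64(85.0), np.float64(-18.0)), (np.float64(19.6), np.float64(86.0), np.float64(-17.0))]
  button px 305.0 [(np.float64(42.0), np.float64(37.0), np.float64(19.5)), (np.float64(42.5), np.float64(37.0), np.float64(19.0)), (np.float64(42.6), np.float64(37.0), np.float64(20.5))]
```

Fitted in each camera, the pointer is within about 2 mm of the green tab. That is the nearest notch, since the next is about 6 mm off on the other side. The stop has moved 48 mm (6 notches) and the button is up. In the top view the tube's end meets the plate with no gap. Handing in.

```bash
python3 -c "
from plant import *
print(close_job())"
```

```text
the job is handed in; nothing more can be done
None
```

The stop is locked at the green tab, and the copper tube lies in its channel with its end against the steel plate. I handed the job in at about 12 s of the 64 s allowed.

**What I did:** I held the red button fully down with about 12–15 N and slid the stop 48 mm (6 notches) towards the green tab. I nudged it back about 1.5 mm, let the button go, and it locked. I then pushed the tube with closed fingertips until the push force rose to about 3 N at the plate, and backed the arm clear.

**Last checks:**
- **Button:** the measured corners of its top match the fully up height of 66 mm.
- **Pointer:** the fitted position is about 1.5–2 mm to the +y side of the green tab, within the 6 mm allowed. A cruder by-hand reading disagreed between cameras, giving 4.5 mm in the top view and 0 mm in the scene view.
- **Tube:** the top view shows no gap between the tube's end and the plate.
- **Stop while locked:** it only felt the light 3 N push of the tube, and the pointer stayed at the same place in the scene view before and after.

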